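Sweep the silver offcuts into the scrap tray

TASK

Clear the jeweller's sawing board: with your fingertips, sweep the three silver offcuts along the board and over its end into the red scrap tray, without picking any of them up. Leave the gold ring lying where it is on the board, and do not disturb the finished bands in the blue tray or the tools and dishes round about.

Things in the scene. Friction and masses are not known exactly. Their poses are not given: they have to be found in the camera images.
- saw_board: Sawing board, dark brown hardwood on white stone, fixed: 240 mm along its x, 280 mm along its y, flat top 40 mm above the bench (z = 0). Origin at the centre of its underside. The trays stand against its +y and -y ends. A pale notched bench pin sticks out 75 mm from the middle of its -x edge, level with the top. Only the offcuts and the ring stand above the top.
- red_tray: Red open scrap tray, fixed, against the +y or -y end of the board (varies), empty: 240 mm along its x, 100 mm along its y, walls 3 mm thick, 30 mm high, so its rim is 10 mm below the board's top; axes parallel to the board's. Origin at the centre of its underside, 191 mm from the board's origin. The gap to the board's end is 1 mm.
- blue_tray: Blue open tray of the same size, fixed, against the other end of the board; it holds the finished work. Origin at the centre of its underside.
- offcut_bar: Silver offcut: sawn end of square bar, 26 mm (its x) x 12 x 12 mm high, about 40 g. Origin at the centre of its underside. Starts flat on the board, at any yaw, within 75 mm of mid-length along the board's y; the offcuts and the gold ring lie in four separate lanes, centres at least 44 mm apart along the board's x.
- offcut_corner: Silver offcut: L-shaped corner of thick plate, within 28 x 28 mm, arms 12 mm wide, 9 mm high, about 45 g. Origin on its underside at the centre of the 28 mm square (2 mm outside its inner corner). Starts flat on the board, at any yaw, within 75 mm of mid-length along the board's y; the offcuts and the gold ring lie in four separate lanes, centres at least 44 mm apart along the board's x.
- offcut_plug: Silver offcut: sawn end of round rod lying on its flat, 21 mm diameter, 10 mm high, about 35 g. Origin at the centre of its underside. Starts flat on the board, at any yaw, within 75 mm of mid-length along the board's y; the offcuts and the gold ring lie in four separate lanes, centres at least 44 mm apart along the board's x.
- gold_ring: Finished gold signet ring lying flat on the board, 24 mm outer diameter, 7 mm high, its seal sticking out to 15.5 mm from the centre on its x side. Origin at the centre of its underside. It stays where it is.
- band_a: Finished gold band in the blue tray, 23 mm diameter, 6 mm high. Origin at the centre of its underside.
- band_b: A second finished gold band in the blue tray, 23 mm diameter, 6 mm high. Origin at the centre of its underside.
- saucer: White saucer on the bench beyond the board's +x edge, 90 mm across, 16 mm high. Origin at the centre of its underside.
- doming_block: Steel doming block, a 50 mm cube with round hollows, on the bench beyond the board's +x edge. Origin at the centre of its underside.
- pliers: Pliers with a red and a yellow handle lying on the bench beyond the board's +x edge, 150 mm long, 12 mm high. Origin near the middle of its underside, jaws towards its +x.
- hammer: Small hammer, 210 mm long, lying on the bench beside the board's -x edge, right of the bench pin, along its x axis. Origin on its underside.
- flat_file: Flat hand file with a pale wooden handle, 205 mm long, 17 mm high, lying on the bench beside the board's -x edge, left of the bench pin. Origin on its underside where the blade meets the handle; blade along +x.

How it is judged:
At the end, for the whole second after the job is handed in: All three silver offcuts lie at rest (slower than 20 mm/s) inside the red tray, below its rim; the gold ring is within 20 mm of where it started, and the bands, saucer, doming block, pliers, hammer and file within 30 mm (x of offcut_bar in the frame of red_tray between -0.12 and 0.12 m and y of offcut_bar in the frame of red_tray between -0.05 and 0.05 m and z of each of offcut_bar, offcut_corner, offcut_plug in the frame of red_tray below 0.03 m and linear speed of each of offcut_bar, offcut_corner, offcut_plug below 0.02 m/s and x of offcut_corner in the frame of red_tray between -0.12 and 0.12 m and y of offcut_corner in the frame of red_tray between -0.05 and 0.05 m and x of offcut_plug in the frame of red_tray between -0.12 and 0.12 m and y of offcut_plug in the frame of red_tray between -0.05 and 0.05 m and distance of gold_ring from where it was at the start of the episode below 0.02 m and distance of each of band_a, band_b, saucer, doming_block, pliers, hammer, flat_file from where it was at the start of the episode below 0.03 m); the robot touches nothing.
It fails at once if a silver offcut is picked up (raised more than 20 mm above the board's top) (height (world z) of any of offcut_bar, offcut_corner, offcut_plug above 0.06 m).
It fails at once if the gold ring on the board is shifted by more than 20 mm (distance of gold_ring from where it was at the start of the episode above 0.02 m).
It fails at once if a finished band or a tool, saucer or block round the board is shifted by more than 30 mm (distance of any of band_a, band_b, saucer, doming_block, pliers, hammer, flat_file from where it was at the start of the episode above 0.03 m).
It also fails if it takes over 58 s, if anything falls off the work surface, if the arm or the gripper's body presses on something with over 40 N, if the wrist force passes 120 N, or if a joint passes its speed limit or range.

ROBOT

A 7-joint arm with a two-finger parallel gripper is mounted at the origin on the work surface. World frame = base frame: x ahead of the robot, y to its left, z up, the work surface at z = 0. Lengths are in m, angles in rad, forces in N, time in s.
With the tool pointing down it reaches from about 0.4 to 0.875 m from the base axis. Payload 19.3 kg.
Tool frame: the origin (TCP) lies between the finger pads; the fingertips stand bot.tcp_to_tips ahead of it and the grasp point (between the pads) is the TCP (bot.tcp_to_tips is the distance from the TCP to the fingertips, in m); z points along the fingers, y is the line along which they close (so a half turn about z gives the same grasp; the last joint's range is limited). The gripper opens to 85 mm and grips with 20 to 120 N. Pads are 22 mm wide; open, the fingers measure 114 mm over their backs; the gripper's body (76 mm by 85 mm) begins 54 mm behind the grasp point. The pads swing forward as they close: fully open they stand 13 mm farther back than shut.
Start: joints at [1.123, 0.521, -0.036, 1.599, 0.021, 1.021, -0.113], TCP at [0.231, -0.581, 0.25] pointing down, gripper open.
Joint ranges: [-2.91, 2.91], [-0.3, 2.13], [-1.5, 1.42], [0.17, 2.43], [-1.26, 4.41], [0.16, 1.93], [-2.52, 2.52]. Speed limits (rad/s): [1.89, 1.89, 2.39, 2.39, 3.01, 3.01, 3.01].

INTERFACE

Orientations are given as [roll, pitch, yaw] about the fixed x, y, z axes, in that order (R = Rz(yaw) Ry(pitch) Rx(roll)).
In Python, from workcell import telemetry, grab_frame, bot gives the robot as it stands. The module is installed in compiled form; this text tells all that it offers.
- The arm moves only by the shell command python3 -m crank 'ROWS' [FORCE]. ROWS is text: rows parted by semicolons, each of 7 numbers parted by spaces: the finger opening in m, from 0 to 0.0854, then the shift along the tool's x, y, z in m, then the turn, a rotation vector about the tool's x, y, z in degrees. A call has exactly 8 rows; each row shifts and turns the commanded pose from where the row before left it, along the tool's axes as they then stand; what a row does not reach is not made up. A row lasts 1/12 s, in which the tool goes at most 41.7 mm and 7.16 degrees, less where a joint would pass 70% of its speed; a pose out of reach is approached as far as the arm can. A call with a gripper value outside its range is refused whole. The fingers move at their own pace and stop on an object; FORCE is the grip in N (left out, the last holds). Time passes only in rows, so rows that do not move let the fingers close, or fill a call up. It gives the time, the measured TCP pose, the force, the opening and the grip force at its end, in the units of the state.
- telemetry.observe(): the state, without advancing time (a new reading comes with each control period).
- grab_frame(name): name is "side" or "top"; returns a dict with "pixels" (480x640x3 uint8, red, green, blue), "depth" (480x640 float32, m along the optical axis (not along the pixel's ray), 0 where there is no reading), "vertical_fov" (degrees; the focal length in pixels is half the picture's height over the tangent of half this angle, whatever the lens; pixels are square), "cx", "cy" (the principal point, pixels), "R" (3x3) and "t" (3): a world point X has camera coordinates R X + t. Camera axes: x right, y down, z forward; pixel columns grow to the right and rows downward; lengths in m; the calibration is good to about 2 mm. A picture is of the moment at which its call begins.
- bot.job_done(): hands the job in; it is judged then, once.
The state is a dict: "clock": time; "qpos": joint angles; "qd": joint speeds; "joint_efforts": joint torques, N m; "position": TCP position; "tool_rot": TCP orientation; "force": force on the tool from outside, world axes, zero at the start; "moment": the same for the moment, N m; "grip_width": finger opening in m; "finger_force": force on a finger pad.
Only numpy, scipy, OpenCV 4.12 (cv2) and the standard library are available. Lean on these libraries where they do the work, as an engineer would, in place of code of your own. Each camera call takes 0.05 s, during which the arm holds its last target. There are 200 camera calls.

## Working session

There is one attempt and no reset: what is moved stays moved. The work goes in short steps, Python scripts to look and compute and a shell command to move; the robot and the scene stay as the last step left them, time stands still between calls to the robot, and variables do not carry over. Pictures are saved under pics/ and viewed, at most 10 in all, crops included, and the job is handed in when it is done.

```bash
mkdir -p pics; cat > h.py <<'E'
import numpy as np, cv2
from workcell import telemetry, grab_frame, bot
def K(f):
    fl=240/np.tan(np.radians(f["vertical_fov"])/2); return fl
def cast(f,u,v,z):
    fl=K(f); d=np.array([(u-f["cx"])/fl,(v-f["cy"])/fl,1.0]); R=np.array(f["R"]);t=np.array(f["t"])
    o=-R.T@t; d=R.T@d; return o+d*(z-o[2])/d[2]
E
python3 - <<'E'
from h import *
s=telemetry.observe(); print(s, bot.tcp_to_tips)
for n in ("top","side"):
    f=grab_frame(n); cv2.imwrite(f"pics/{n}0.png",f["pixels"][:,:,::-1]); print(n,f["vertical_fov"],f["cx"],f["cy"],f["R"],f["t"])
    np.savez(f"{n}0.npz",**f)
E
```

```text
{'clock': 0.0, 'qpos': array([ 1.1227777 ,  0.52202903, -0.03634478,  1.59996731,  0.02121925,
        1.02109166, -0.112813  ]), 'qd': array([ 0.00061745,  0.00034509, -0.00068487,  0.00069954, -0.00132536,
        0.0020574 , -0.00096438]), 'joint_efforts': array([ 8.44102124e-04, -9.27111769e+01,  1.98049463e+00, -3.69935167e+01,
        1.79585454e-02,  8.11566599e-03,  6.45135674e-05]), 'position': array([ 0.23042279, -0.58065524,  0.24973074]), 'tool_rot': array([-3.14048626e+00,  8.56624445e-05,  3.77820108e-01]), 'force': array([-0.40204162,  1.23656338,  0.35237729]), 'moment': array([-0.03604227,  0.03874088,  0.0018654 ]), 'finger_force': 0.0, 'grip_width': 0.08548038665363163} 0.019
top 44.52272581516943 316.8628966142885 232.13162712616105 [[-0.00943063 -0.99994842  0.00377027]
 [-0.98585446  0.00866661 -0.16737945]
 [ 0.16733815 -0.00529544 -0.98588534]] [0.02375231 0.57262507 0.92924337]
side 50.331690808889284 320.67495884373693 240.43845922402963 [[ 0.91402774 -0.40563439  0.0037464 ]
 [-0.28464499 -0.64792417 -0.7065207 ]
 [ 0.28901648  0.64471312 -0.70768246]] [-0.48880975  0.21829182  0.66136483]
```

View pics/top0.png

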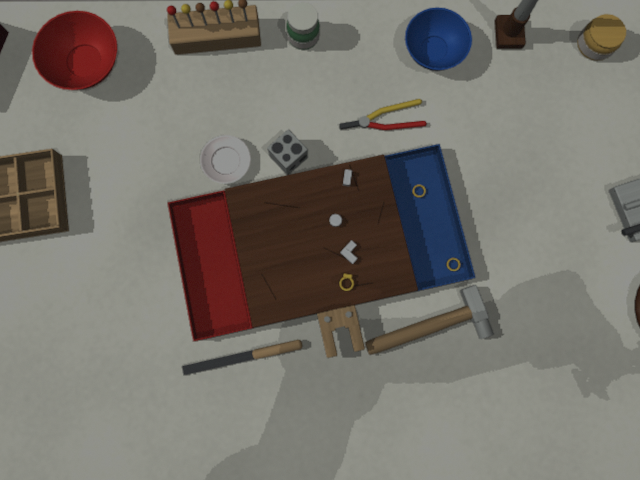

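View pics/side0.png

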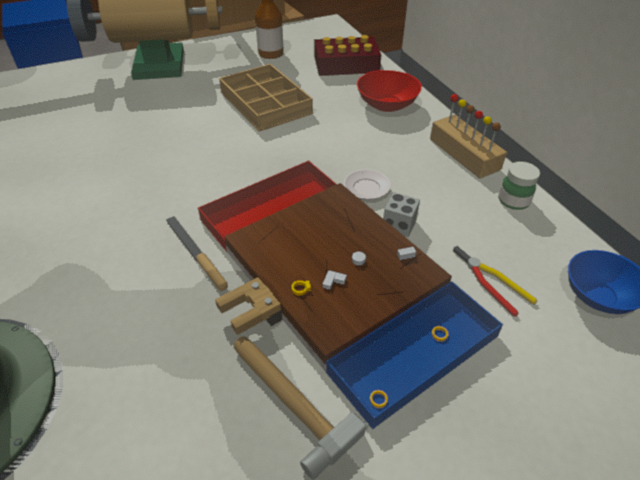

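The red tray is at the left, on the board's +y end. From right of the bar going down, the lanes hold the bar (347,177), plug (336,220), corner (349,252) and ring (347,283). The doming block at (287,150) sits close to the bar's lane. Next I measure these.

```bash
cat > m.py <<'E'
from h import *
def measure(f):
    im=f["pixels"]; hsv=cv2.cvtColor(im,cv2.COLOR_RGB2HSV); H,S,V=cv2.split(hsv)
    def big(m,n=1,amin=20):
        c,_=cv2.findContours(m.astype(np.uint8),0,2); c=[k for k in c if cv2.contourArea(k)>amin]
        return sorted(c,key=cv2.contourArea)[::-1][:n]
    roi=np.zeros(H.shape,bool); roi[130:350,160:490]=1
    red=big(((H<6)|(H>174))&(S>150)&roi)[0]; blue=big((H>100)&(H<130)&(S>120)&roi)[0]
    return H,S,V,roi,big,red,blue
E
python3 - <<'E'
from m import *
f=dict(np.load("top0.npz")); H,S,V,roi,big,red,blue=measure(f)
for n,c in (("red",red),("blue",blue)):
    P=np.array([cast(f,u,v,.03)[:2] for u,v in c[:,0]],np.float32); r=cv2.minAreaRect(P); print(n,r); 
    if n=="red": R0=np.array(r[0])
    else: B0=np.array(r[0])
ey=(R0-B0)/np.linalg.norm(R0-B0); ex=np.array([ey[1],-ey[0]]); O=(R0+B0)/2
print("dist",np.linalg.norm(R0-B0),"O",O,"ex",ex,"yaw",np.degrees(np.arctan2(ex[1],ex[0])))
bd=cv2.fillConvexPoly(np.zeros(H.shape,np.uint8),np.array([(f["cx"]+K(f)*q[0]/q[2],f["cy"]+K(f)*q[1]/q[2]) for q in [f["R"]@np.array([*(O+a*.118*ex+b*.138*ey),.04])+f["t"] for a,b in((1,1),(1,-1),(-1,-1),(-1,1))]]).astype(np.int32),1)>0
for n,m,h in (("silver",bd&(S<70)&(V>110),.05),("gold",bd&(S>150)&(H>18)&(H<35)&(V>90),.046)):
    for c in big(m,4,15):
        P=np.array([cast(f,u,v,h)[:2]-O for u,v in c[:,0]],np.float32)@np.array([ex,ey],np.float32).T
        q=cv2.minAreaRect(P); print(n,"rect(board mm)",np.round(1e3*np.array(q[0])),np.round(1e3*np.array(q[1])),q[2],"ext",np.round(1e3*P.min(0)),np.round(1e3*P.max(0)))
# things near +x edge higher than 25mm
d=f["depth"];v,u=np.mgrid[:480,:640];C=np.stack([(u-f["cx"])/K(f)*d,(v-f["cy"])/K(f)*d,d],-1);X=(C-f["t"])@f["R"]
B=np.stack([(X[...,:2]-O)@ex,(X[...,:2]-O)@ey,X[...,2]],-1)
m=(abs(B[...,1])<.25)&(B[...,0]>.123)&(B[...,0]<.25)&(B[...,2]>.03)&(B[...,2]<.1);print("tall +x",m.sum(),B[m].min(0),B[m].max(0))
m=(abs(B[...,:2])<.1).all(-1);print("board z",np.median(B[m][:,2]))
np.savez("board.npz",O=O,ex=ex,ey=ey)
E
```

```text
red ((0.5235475301742554, 0.20005980134010315), (0.2387097030878067, 0.09893479943275452), 12.053738594055176)
blue ((0.6031892895698547, -0.1729949712753296), (0.23892314732074738, 0.09804476797580719), 12.088726043701172)
dist 0.3814612342175529 O [0.56336841 0.01353242] ex [0.97796247 0.20878074] yaw 12.050910163962943
silver rect(board mm) [-35. -46.] [27. 27.] 32.47128677368164 ext [-52. -54.] [-17. -28.]
silver rect(board mm) [ 24. -31.] [17. 19.] 77.19383239746094 ext [ 14. -40.] [ 33. -22.]
silver rect(board mm) [ 92. -67.] [11. 25.] 69.08973693847656 ext [ 79. -75.] [104. -59.]
gold rect(board mm) [-81. -26.] [23. 26.] 77.4239273071289 ext [-95. -37.] [-68. -13.]
tall +x 951 [ 0.12806468 -0.01035327  0.03008219] [0.19394037 0.05462469 0.05669237]
board z 0.04137589457429571
```

```bash
python3 -m crank '0.01 0 0 0 0 0 -7;0.01 0 0 0 0 0 -7;0.01 0 0 0 0 0 -7;0.01 0 0 0 0 0 -7;0.01 0 0 0 0 0 -7;0.01 0 0 0 0 0 -7;0.01 0 0 0 0 0 -7;0.01 0 0 0 0 0 -7' 40; python3 -m crank '0.01 0 0 0 0 0 -6.1;0.01 0 0 0 0 0 -6.1;0.01 0 0 0 0 0 -6.1;0.01 0 0 0 0 0 -6.1;0.01 0.01 0.014 0 0 0 0;0.01 0.015 0.02 0 0 0 0;0.01 0.015 0.02 0 0 0 0;0.01 0.015 0.02 0 0 0 0'; cat > where.py <<'E'
from h import *
s=telemetry.observe(); b=np.load("board.npz"); p=s["position"]; d=p[:2]-b["O"]
print("t",round(float(s["clock"]),2),"board mm",np.round(1e3*np.array([d@b["ex"],d@b["ey"],p[2]]),1),"rot",np.round(np.degrees(s["tool_rot"]),2),"q",np.round(s["qpos"],2),"F",np.round(s["force"],1),"w",round(float(s["grip_width"]),4))
E
python3 where.py
```

```text
clock: 0.77
position: [0.2304, -0.5808, 0.25]
tool_rot: [-3.141, -0.001, 1.361]
force: [0.1, 0.4, -0.3]
grip_width: 0.0103
finger_force: 0.0
clock: 1.43
position: [0.2917, -0.5108, 0.2499]
tool_rot: [-3.141, -0.001, 1.78]
force: [0.4, -0.1, -0.8]
grip_width: 0.0101
finger_force: 0.0
t 1.43 board mm [-375.1 -456.1  249.9] rot [-1.7999e+02 -4.0000e-02  1.0201e+02] q [ 1.23  0.49 -0.39  1.69  0.21  1.01  0.97] F [ 0.4 -0.1 -0.8] w 0.0101
```

```bash
python3 -m crank '0.01 0.0215 0.029 0 0 0 0;0.01 0.0215 0.029 0 0 0 0;0.01 0.0215 0.029 0 0 0 0;0.01 0.0215 0.029 0 0 0 0;0.01 0.0215 0.029 0 0 0 0;0.01 0.0215 0.029 0 0 0 0;0.01 0.0215 0.029 0 0 0 0;0.01 0.0215 0.029 0 0 0 0'; python3 -m crank '0.01 0.0215 0.029 0 0 0 0;0.01 0.0215 0.029 0 0 0 0;0.01 0.0215 0.029 0 0 0 0;0.01 0.0215 0.029 0 0 0 0;0.01 0.0215 0.029 0 0 0 0;0.01 0.0215 0.029 0 0 0 0;0.01 0.0215 0.029 0 0 0 0;0.01 0.0215 0.029 0 0 0 0'; python3 -m crank '0.01 0 0 0 0 0 0;0.01 0 0 0.02 0 0 0;0.01 0 0 0.03 0 0 0;0.01 0 0 0.03 0 0 0;0.01 0 0 0.03 0 0 0;0.01 0 0 0.02 0 0 0;0.01 0 0 0.01 0 0 0;0.01 0 0 0 0 0 0'; python3 where.py
```

```text
clock: 2.1
position: [0.4832, -0.2936, 0.2502]
tool_rot: [-3.141, -0.0, 1.781]
force: [0.1, -0.8, 0.9]
grip_width: 0.0101
finger_force: 0.0
clock: 2.77
position: [0.6742, -0.077, 0.2499]
tool_rot: [-3.141, -0.0, 1.781]
force: [0.1, -0.8, 0.5]
grip_width: 0.0098
finger_force: 0.0
clock: 3.43
position: [0.6723, -0.0784, 0.108]
tool_rot: [-3.138, -0.001, 1.781]
force: [0.4, -0.0, 0.0]
grip_width: 0.01
finger_force: 0.0
t 3.43 board mm [  87.3 -112.7  108. ] rot [-1.7980e+02 -7.0000e-02  1.0205e+02] q [ 0.29  0.79 -0.42  1.54  0.38  0.9  -0.05] F [ 0.4 -0.   0. ] w 0.01
```

```bash
python3 -m crank '0.01 0 0.003 0.01 0 0 0;0.01 0 0 0.01 0 0 0;0.01 0 0 0.01 0 0 0;0.01 0 0 0.008 0 0 0;0.01 0 0 0.004 0 0 0;0.01 0 0 0.001 0 0 0;0.01 0 0 0 0 0 0;0.01 0 0 0 0 0 0'; python3 where.py; python3 - <<'E'
from h import *
f=grab_frame("side"); a=cv2.resize(f["pixels"][180:380,290:530],(720,600),interpolation=2); cv2.imwrite("pics/s1.png",a[:,:,::-1])
E
```

```text
clock: 4.1
position: [0.6766, -0.0778, 0.0677]
tool_rot: [3.141, 0.0, 1.781]
force: [0.1, 0.0, 1.1]
grip_width: 0.0101
finger_force: 0.0
t 4.1 board mm [  91.6 -113.    67.7] rot [1.7997e+02 1.0000e-02 1.0204e+02] q [ 0.27  0.85 -0.4   1.54  0.41  0.83 -0.07] F [0.1 0.  1.1] w 0.0101
```

View pics/s1.png

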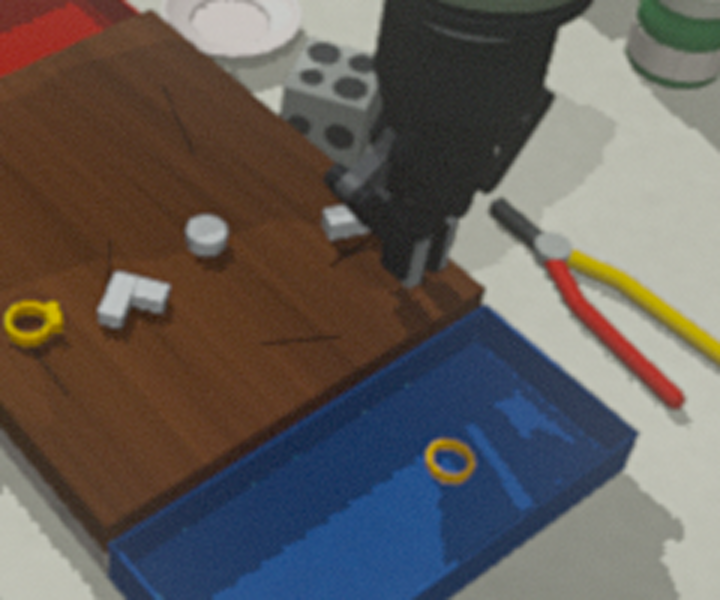

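The tips are about 8 mm above the board, behind the bar at crop (345,222), and nothing is touched. I'll lower 6 mm and sweep.

```bash
python3 -m crank '0.01 0 0 0.003 0 0 0;0.01 0 0 0.003 0 0 0;0.01 0.006 0 0 0 0 0;0.01 0.008 0 0 0 0 0;0.01 0.01 0 0 0 0 0;0.01 0.012 0 0 0 0 0;0.01 0.014 0 0 0 0 0;0.01 0.014 0 0 0 0 0'; python3 -m crank '0.01 0.016 0 0 0 0 0;0.01 0.016 0 0 0 0 0;0.01 0.016 0 0 0 0 0;0.01 0.016 0 0 0 0 0;0.01 0.016 0 0 0 0 0;0.01 0.016 0 0 0 0 0;0.01 0.014 0 0 0 0 0;0.01 0.012 0 0 0 0 0';  python3 where.py; python3 - <<'E'
from h import *
f=grab_frame("top"); a=cv2.resize(f["pixels"][130:350,160:480],(800,550),interpolation=2); cv2.imwrite("pics/t2.png",a[:,:,::-1])
E
```

```text
clock: 4.82
position: [0.6626, -0.0133, 0.0614]
tool_rot: [3.141, -0.0, 1.782]
force: [-0.3, 0.3, 0.5]
grip_width: 0.0095
finger_force: 0.1
clock: 5.48
position: [0.637, 0.1063, 0.0614]
tool_rot: [3.141, -0.0, 1.782]
force: [0.5, 0.1, -0.7]
grip_width: 0.0101
finger_force: 0.1
t 5.48 board mm [91.4 75.3 61.4] rot [ 1.7999e+02 -2.0000e-02  1.0211e+02] q [-0.01  0.81 -0.38  1.65  0.4   0.76 -0.37] F [ 0.5  0.1 -0.7] w 0.0101
```

View pics/t2.png

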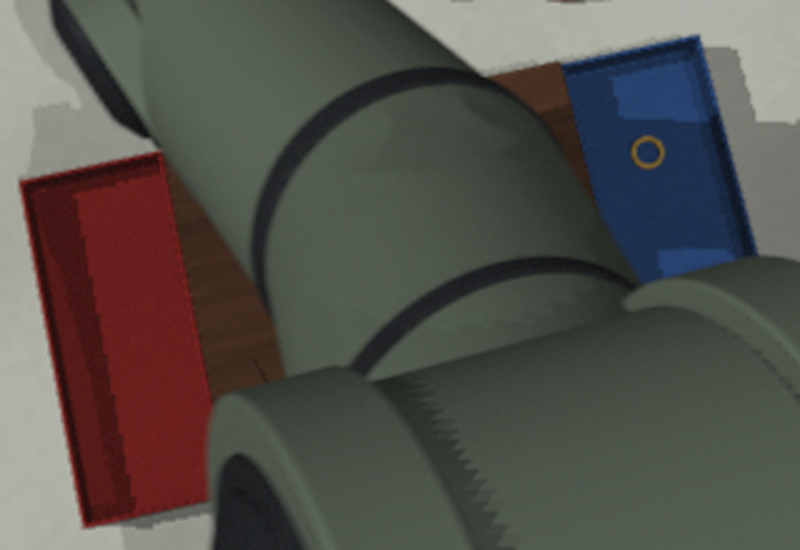

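The arm hides everything in the top view, so I'll use the side view from here. I'll finish this sweep and lift.

```bash
python3 -m crank '0.01 0.012 0 0 0 0 0;0.01 0.012 0 0 0 0 0;0.01 0.012 0 0 0 0 0;0.01 0.012 0 0 0 0 0;0.01 0.012 0 0 0 0 0;0.01 0.012 0 0 0 0 0;0.01 0.012 0 0 0 0 0;0.01 0.006 0 0 0 0 0';python3 -m crank '0.01 0 0 0 0 0 0;0.01 0 0 0 0 0 0;0.01 0 0 -0.01 0 0 0;0.01 0 0 -0.015 0 0 0;0.01 0 0 -0.015 0 0 0;0.01 0 0 -0.01 0 0 0;0.01 0 0 0 0 0 0;0.01 0 0 0 0 0 0';  python3 where.py; python3 - <<'E'
from h import *
f=grab_frame("side"); a=cv2.resize(f["pixels"][150:350,190:460],(800,592),interpolation=2); cv2.imwrite("pics/s3.png",a[:,:,::-1])
E
```

```text
clock: 6.2
position: [0.6181, 0.1945, 0.0613]
tool_rot: [3.142, -0.001, 1.783]
force: [-0.2, 0.4, -1.1]
grip_width: 0.01
finger_force: 0.0
clock: 6.87
position: [0.6193, 0.1918, 0.1123]
tool_rot: [3.14, 0.0, 1.78]
force: [-0.2, -0.2, -0.1]
grip_width: 0.0098
finger_force: 0.0
t 6.87 board mm [ 91.9 162.6 112.3] rot [179.91   0.   102.01] q [-0.13  0.74 -0.4   1.63  0.36  0.85 -0.47] F [-0.2 -0.2 -0.1] w 0.0098
```

View pics/s3.png

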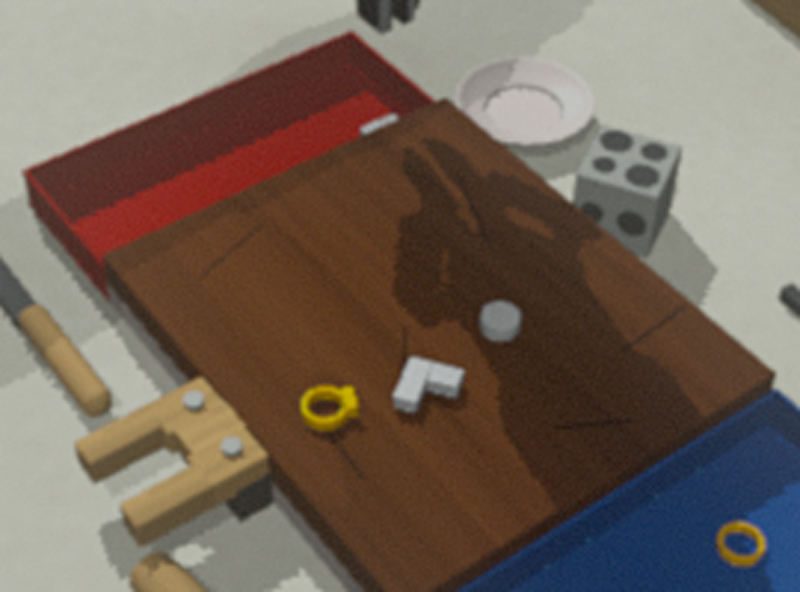

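The bar lies in the red tray near crop (378,125). The plug, corner and ring haven't moved. Next is the plug.

```bash
python3 -m crank '0.01 -0.02 -0.006 0 0 0 0;0.01 -0.034 -0.01 0 0 0 0;0.01 -0.034 -0.01 0 0 0 0;0.01 -0.034 -0.01 0 0 0 0;0.01 -0.034 -0.01 0 0 0 0;0.01 -0.034 -0.01 0 0 0 0;0.01 -0.03 -0.009 0 0 0 0;0.01 -0.015 -0.003 0 0 0 0'; python3 -m crank '0.01 0 0 0 0 0 0;0.01 0 0 0.01 0 0 0;0.01 0 0 0.015 0 0 0;0.01 0 0 0.012 0 0 0;0.01 0 0 0.008 0 0 0;0.01 0 0 0 0 0 0;0.01 0 0 0 0 0 0;0.01 0 0 0 0 0 0'; python3 where.py
```

```text
clock: 7.58
position: [0.6001, -0.0569, 0.1104]
tool_rot: [-3.139, 0.001, 1.777]
force: [-0.5, 0.2, 0.2]
grip_width: 0.01
finger_force: 0.0
clock: 8.25
position: [0.6015, -0.0515, 0.0666]
tool_rot: [3.141, -0.0, 1.782]
force: [-0.8, 0.3, 0.5]
grip_width: 0.01
finger_force: 0.0
t 8.25 board mm [ 23.8 -71.5  66.6] rot [179.98  -0.   102.08] q [ 0.25  0.75 -0.38  1.77  0.41  0.7  -0.15] F [-0.8  0.3  0.5] w 0.01
```

```bash
python3 -m crank '0.01 0 0 0.003 0 0 0;0.01 0 0 0.002 0 0 0;0.01 0.006 0 0 0 0 0;0.01 0.008 0 0 0 0 0;0.01 0.008 0 0 0 0 0;0.01 0.01 0 0 0 0 0;0.01 0.012 0 0 0 0 0;0.01 0.012 0 0 0 0 0'; python3 -m crank '0.01 0.012 0 0 0 0 0;0.01 0.012 0 0 0 0 0;0.01 0.012 0 0 0 0 0;0.01 0.012 0 0 0 0 0;0.01 0.012 0 0 0 0 0;0.01 0.012 0 0 0 0 0;0.01 0.012 0 0 0 0 0;0.01 0.012 0 0 0 0 0'; python3 -m crank '0.01 0.012 0 0 0 0 0;0.01 0.012 0 0 0 0 0;0.01 0.012 0 0 0 0 0;0.01 0.012 0 0 0 0 0;0.01 0.012 0 0 0 0 0;0.01 0.012 0 0 0 0 0;0.01 0.007 0 0 0 0 0;0.01 0.003 0 0 0 0 0';python3 -m crank '0.01 0 0 0 0 0 0;0.01 0 0 0 0 0 0;0.01 0 0 -0.01 0 0 0;0.01 0 0 -0.015 0 0 0;0.01 0 0 -0.015 0 0 0;0.01 0 0 -0.01 0 0 0;0.01 0 0 0 0 0 0;0.01 0 0 0 0 0 0'; python3 where.py; python3 - <<'E'
from h import *
f=grab_frame("side"); a=cv2.resize(f["pixels"][150:350,190:460],(800,592),interpolation=2); cv2.imwrite("pics/s4.png",a[:,:,::-1])
E
```

```text
clock: 8.92
position: [0.5893, 0.0044, 0.0614]
tool_rot: [3.141, -0.0, 1.781]
force: [0.5, 1.0, 0.0]
grip_width: 0.0103
finger_force: 0.1
clock: 9.58
position: [0.5693, 0.0979, 0.0613]
tool_rot: [-3.142, -0.0, 1.781]
force: [-0.0, 0.3, 0.1]
grip_width: 0.01
finger_force: 0.2
clock: 10.25
position: [0.5521, 0.1786, 0.0613]
tool_rot: [3.142, -0.0, 1.782]
force: [-0.7, 0.9, -1.0]
grip_width: 0.01
finger_force: 0.0
clock: 10.92
position: [0.5529, 0.1765, 0.1118]
tool_rot: [3.14, 0.0, 1.78]
force: [-0.4, -0.7, -0.3]
grip_width: 0.0099
finger_force: 0.0
t 10.92 board mm [ 23.7 161.6 111.8] rot [179.94   0.   102.  ] q [-0.13  0.66 -0.39  1.82  0.36  0.74 -0.51] F [-0.4 -0.7 -0.3] w 0.0099
```

View pics/s4.png

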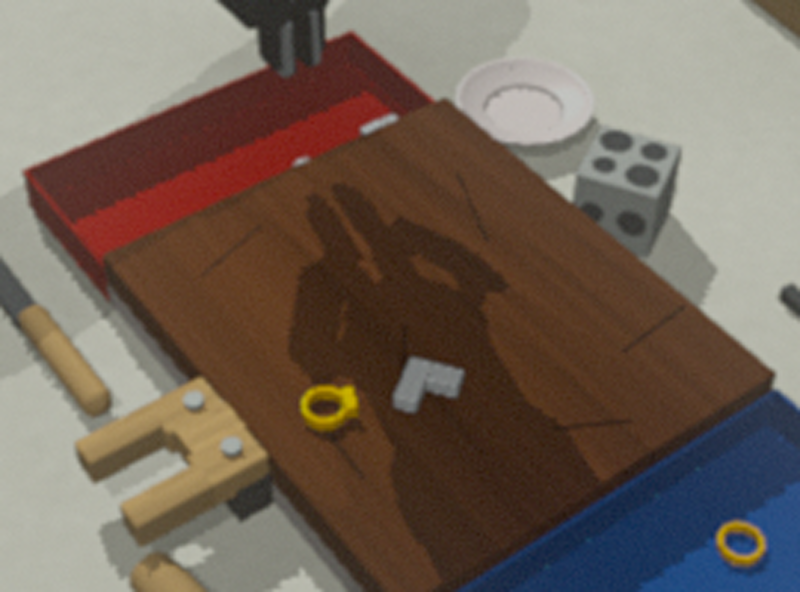

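The plug is over the end, its top just showing at crop (300,162). The corner's notch faces the fingers, so it should push stably. Next is the corner.

```bash
python3 -m crank '0.01 -0.02 -0.005 0 0 0 0;0.01 -0.035 -0.008 0 0 0 0;0.01 -0.035 -0.009 0 0 0 0;0.01 -0.035 -0.009 0 0 0 0;0.01 -0.035 -0.009 0 0 0 0;0.01 -0.035 -0.008 0 0 0 0;0.01 -0.03 -0.006 0 0 0 0;0.01 -0.015 -0.003 0 0 0 0'; python3 -m crank '0.01 0 0 0 0 0 0;0.01 0 0 0.01 0 0 0;0.01 0 0 0.015 0 0 0;0.01 0 0 0.012 0 0 0;0.01 0 0 0.008 0 0 0;0.01 0 0 0 0 0 0;0.01 0 0 0 0 0 0;0.01 0 0 0 0 0 0'; python3 where.py
```

```text
clock: 11.63
position: [0.5459, -0.0743, 0.1104]
tool_rot: [-3.14, 0.001, 1.777]
force: [0.5, -0.6, 0.3]
grip_width: 0.0102
finger_force: 0.0
clock: 12.3
position: [0.547, -0.0693, 0.0666]
tool_rot: [3.141, -0.0, 1.782]
force: [-0.6, 0.0, 0.1]
grip_width: 0.01
finger_force: 0.0
t 12.3 board mm [-33.3 -77.5  66.6] rot [179.99  -0.   102.07] q [ 0.28  0.69 -0.37  1.91  0.41  0.61 -0.13] F [-0.6  0.   0.1] w 0.01
```

Lower 5.5 mm, then push slowly past the ring.

```bash
python3 -m crank '0.01 0 0 0.003 0 0 0;0.01 0 0 0.0025 0 0 0;0.01 0.006 0 0 0 0 0;0.01 0.006 0 0 0 0 0;0.01 0.006 0 0 0 0 0;0.01 0.006 0 0 0 0 0;0.01 0.006 0 0 0 0 0;0.01 0.006 0 0 0 0 0'; python3 -m crank '0.01 0.007 0 0 0 0 0;0.01 0.007 0 0 0 0 0;0.01 0.007 0 0 0 0 0;0.01 0.007 0 0 0 0 0;0.01 0.007 0 0 0 0 0;0.01 0.007 0 0 0 0 0;0.01 0.007 0 0 0 0 0;0.01 0.007 0 0 0 0 0'; python3 where.py; python3 - <<'E'
from h import *
f=grab_frame("side"); a=cv2.resize(f["pixels"][150:350,190:460],(800,592),interpolation=2); cv2.imwrite("pics/s5.png",a[:,:,::-1])
E
```

```text
clock: 12.97
position: [0.5392, -0.0337, 0.0609]
tool_rot: [3.141, 0.0, 1.781]
force: [0.2, -1.1, 0.8]
grip_width: 0.0099
finger_force: 0.2
clock: 13.63
position: [0.5274, 0.021, 0.0608]
tool_rot: [-3.142, -0.0, 1.781]
force: [-0.0, -0.6, 0.1]
grip_width: 0.0099
finger_force: 0.3
t 13.63 board mm [-33.6  14.8  60.8] rot [-180.     -0.    102.05] q [ 0.1   0.68 -0.35  1.97  0.41  0.56 -0.31] F [-0.  -0.6  0.1] w 0.0099
```

View pics/s5.png

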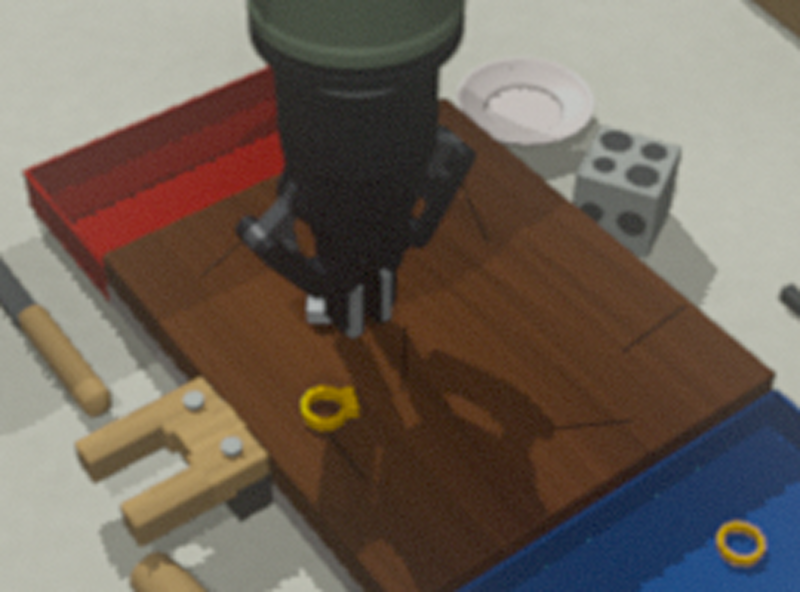

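The corner is moving ahead of the fingers at crop (318,308). It sticks out a little on the -x side and has cleared the untouched ring. I'll carry on with a slight -x drift.

```bash
python3 -m crank '0.01 0.01 -0.0015 0 0 0 0;0.01 0.01 -0.0015 0 0 0 0;0.01 0.01 -0.0015 0 0 0 0;0.01 0.01 -0.0015 0 0 0 0;0.01 0.01 0 0 0 0 0;0.01 0.01 0 0 0 0 0;0.01 0.01 0 0 0 0 0;0.01 0.01 0 0 0 0 0'; python3 -m crank '0.01 0.011 0 0 0 0 0;0.01 0.011 0 0 0 0 0;0.01 0.011 0 0 0 0 0;0.01 0.011 0 0 0 0 0;0.01 0.01 0 0 0 0 0;0.01 0.01 0 0 0 0 0;0.01 0.005 0 0 0 0 0;0.01 0 0 0 0 0 0';python3 -m crank '0.01 0 0 0 0 0 0;0.01 0 0 -0.01 0 0 0;0.01 0 0 -0.03 0 0 0;0.01 0 0 -0.035 0 0 0;0.01 0 0 -0.035 0 0 0;0.01 0 0 -0.03 0 0 0;0.01 0 0 -0.01 0 0 0;0.01 0 0 0 0 0 0';python3 -m crank '0.01 -0.02 0 0 0 0 0;0.01 -0.035 0 0 0 0 0;0.01 -0.035 0 0 0 0 0;0.01 -0.035 0 0 0 0 0;0.01 -0.035 0 0 0 0 0;0.01 -0.035 0 0 0 0 0;0.01 -0.035 0 0 0 0 0;0.01 -0.02 0 0 0 0 0'; python3 -m crank '0.01 -0.02 0 0 0 0 0;0.01 -0.035 0 0 0 0 0;0.01 -0.035 0 0 0 0 0;0.01 -0.035 0 0 0 0 0;0.01 -0.02 0 0 0 0 0;0.01 0 0 0 0 0 0;0.01 0 0 0 0 0 0;0.01 0 0 0 0 0 0'; python3 where.py; python3 - <<'E'
from h import *
f=grab_frame("side"); np.savez("side9.npz",**f)
f=grab_frame("top"); np.savez("top9.npz",**f); a=cv2.resize(f["pixels"][130:350,160:480],(800,550),interpolation=2); cv2.imwrite("pics/t6.png",a[:,:,::-1])
E
```

```text
clock: 14.35
position: [0.5048, 0.0984, 0.0608]
tool_rot: [3.142, -0.0, 1.781]
force: [-0.6, -0.1, 0.5]
grip_width: 0.0105
finger_force: 0.2
clock: 15.02
position: [0.4903, 0.1662, 0.0608]
tool_rot: [3.141, -0.0, 1.783]
force: [-0.7, -0.2, -0.1]
grip_width: 0.0101
finger_force: 0.0
clock: 15.68
position: [0.4918, 0.1644, 0.2139]
tool_rot: [3.137, -0.0, 1.78]
force: [0.4, 0.9, 0.1]
grip_width: 0.0099
finger_force: 0.0
clock: 16.35
position: [0.5423, -0.0844, 0.2097]
tool_rot: [-3.14, 0.001, 1.777]
force: [0.1, -1.0, 0.1]
grip_width: 0.0101
finger_force: 0.0
clock: 17.02
position: [0.5725, -0.221, 0.2099]
tool_rot: [-3.14, -0.001, 1.781]
force: [0.0, 0.2, -0.1]
grip_width: 0.01
finger_force: 0.0
t 17.02 board mm [ -40.  -231.3  209.9] rot [-1.7994e+02 -6.0000e-02  1.0205e+02] q [ 0.51  0.57 -0.35  1.66  0.23  0.96  0.29] F [ 0.   0.2 -0.1] w 0.01
```

View pics/t6.png

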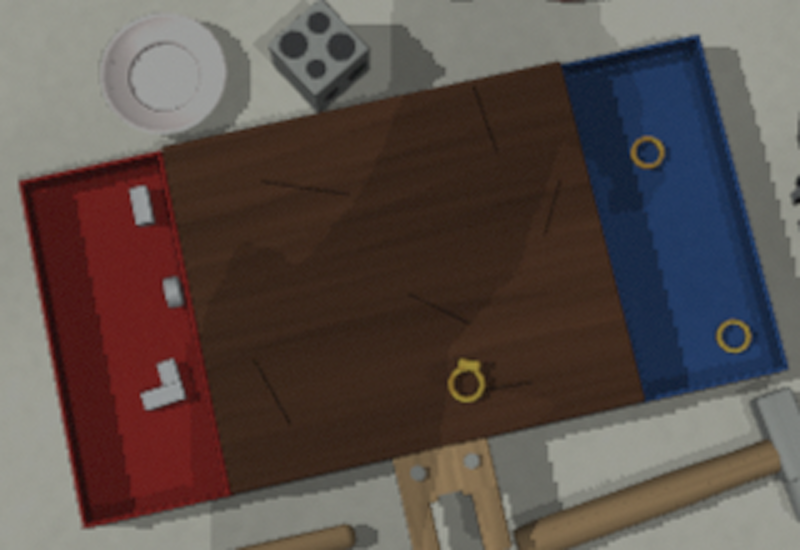

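All three offcuts are in the red tray: bar (141,205), plug (173,292) apparently on its edge against the wall, and corner (163,385). The ring is still at (466,382). I'll check heights.

```bash
python3 - <<'E'
from m import *
f=dict(np.load("top9.npz")); H,S,V,roi,big,red,blue=measure(f); b=np.load("board.npz")
d=f["depth"];v,u=np.mgrid[:480,:640];C=np.stack([(u-f["cx"])/K(f)*d,(v-f["cy"])/K(f)*d,d],-1);X=(C-f["t"])@f["R"]
D=X[...,:2]-b["O"]; B=np.stack([D@b["ex"],D@b["ey"]-.191,X[...,2]],-1)
reg=(abs(B[...,0])<.118)&(abs(B[...,1])<.054)&(S<70)&(V>90)
for c in big(reg,4,8):
    m=cv2.drawContours(np.zeros(H.shape,np.uint8),[c],-1,1,-1)>0; print(m.sum(),"tray mm min/med/max",np.round(1e3*np.stack([B[m].min(0),np.median(B[m],0),B[m].max(0)])).tolist())
f0=dict(np.load("top0.npz"))
print("moved px away from tray/board:",[ (cv2.absdiff(f0["pixels"],f["pixels"]).max(2)>60)[s].sum() for s in ((slice(95,165),slice(200,430)),)])
E
```

```text
201 tray mm min/med/max [[-149.0, -149.0, 1.0], [-40.0, -19.0, 13.0], [-19.0, -0.0, 1012.0]]
110 tray mm min/med/max [[75.0, -32.0, 5.0], [89.0, -27.0, 16.0], [105.0, -20.0, 20.0]]
65 tray mm min/med/max [[14.0, -41.0, 4.0], [23.0, -36.0, 23.0], [37.0, -32.0, 28.0]]
moved px away from tray/board: [np.int64(0)]
```

```bash
python3 -c "
from workcell import bot
print(bot.job_done())"
```

```text
the job is handed in; nothing more can be done
None
```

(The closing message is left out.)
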